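# Open the twist-lock clove jar of unknown hand and hold its cap over the sieve

## Robot

A 7-joint arm with a two-finger parallel gripper is mounted at the origin on the work surface. World frame = base frame: x ahead of the robot, y to its left, z up, the work surface at z = 0. Lengths are in m, angles in rad, forces in N, time in s.
With the tool pointing down it reaches from about 0.425 to 0.875 m from the base axis. Payload 8.4 kg.
Tool frame: the origin (TCP) lies midway between the tips of the shut fingers; the grasp point (between the pads) lies 19 mm behind it; z points along the fingers, y is the direction in which the jaws open and shut (so a half turn about z gives the same grasp; the last joint's range is limited). The gripper opens to 87 mm and grips with 3 to 60 N. Pads are 19 mm wide; open, the fingers measure 117 mm over their backs; the gripper's body (75 mm by 190 mm) begins 51 mm behind the grasp point.
Start: joints at [-1.341, 0.333, 0.04, 1.465, -0.013, 1.343, -0.059], TCP at [0.21, 0.615, 0.223] pointing down, gripper open.
Joint ranges: [-2.58, 2.58], [-0.38, 2.09], [-1.3, 1.39], [0.25, 2.4], [-1.5, 4.64], [0.08, 2.09], [-2.65, 2.65]. Speed limits (rad/s): [2.22, 2.22, 2.79, 2.79, 3.14, 3.14, 3.14].

## Interface

Orientations are given as a unit quaternion [x, y, z, w].
In Python, from rig import bot, viewer, models gives the robot as it stands. The module is installed in compiled form; this text tells all that it offers.
- The arm moves only by the shell command python3 -m handwheel 'ROWS'. ROWS is JSON, a list of rows, each a list of 7 numbers: the turn, a rotation vector about the tool's x, y, z in units of 90 degrees (1.0 is 90 degrees), then the shift along the tool's x, y, z in units of 400 mm (1.0 is 400 mm), then the opening, from -1 (shut) to 1 (fully open). A call has 1 to 8 rows; each row is the pose to reach, as a shift and turn from the pose commanded when the call began, along the tool's axes at that moment; what a row does not reach only later rows make up. A row lasts 1/8 s, in which the tool goes at most 62.5 mm and 10.7 degrees, less where a joint would pass 70% of its speed; a pose out of reach is approached as far as the arm can. A call with a number of a shift or a turn outside -1 to 1 is refused whole. A call with a gripper value outside its range is refused whole. The fingers move at their own pace and stop on an object; the grip force is fixed at half the most. Time passes only in rows, so rows that repeat a pose let the fingers close. It gives the time, the measured TCP pose, the force and the opening at its end, in the units of the state.
- bot.sense(): the state, without advancing time (a new reading comes with each control period).
- viewer.read_camera(name): name is "side" or "top"; returns a dict with "img" (480x640x3 uint8, blue, green, red), "K" (3x3 intrinsics, pixels), "R" (3x3) and "t" (3): a world point X has camera coordinates R X + t. Camera axes: x right, y down, z forward; pixel columns grow to the right and rows downward; lengths in m; the calibration is good to about 2 mm. A picture is of the moment at which its call begins. There is no depth.
- bot.job_done(): hands the job in, once; it reports no verdict.
Trained networks look in a picture, given as the dict that the camera call returned (one of the last four; its "shot" number tells which), for a name from the list of things; names that differ only in an ending like _2 or _b are one class to them, and where a whole thing is asked for, a point or a joint stands for the part that bears it (a point fixed in the world has none). Each returns a list of dicts, best first, with "score" (0 to 1); they miss things now and then, are a little off and sometimes report something else, mostly with a low value. They report only what shows in the picture. A call takes as long as a camera call. They do not tell look-alikes from the thing itself.
- models.spot_in(picture, target): "bbox" ([left, top, width, height] in pixels, round what is visible of it).
- models.cut_out(picture, target): "region" (480x640 bool, what is visible of it) and "bbox" ([left, top, width, height] in pixels, round what is visible of it).
- models.mark_of(picture, target): "position" ([column, row] in pixels: a listed point, or the origin of a listed thing).
The state is a dict: "time_s": time; "joints": joint angles; "joint_vel": joint speeds; "effort": joint torques, N m; "position": TCP position; "orientation": TCP orientation; "force": force on the tool from outside, world axes, zero at the start; "ft_torque": the same for the moment, N m; "opening": opening from 0.0 (shut) to 1.0 (fully open).
Only numpy, scipy, OpenCV 4.12 (cv2) and the standard library are available. Lean on these libraries where they do the work, as an engineer would, in place of code of your own. Each camera call takes 0.05 s, during which the arm holds its last target. There are 200 camera calls.

## Task

Open the clove jar that is clipped to the blue shelf: its twist-lock cap comes free after about a quarter turn, but nobody remembers which way, so try it both ways until you find the hand, then lift it off. Carry the cap to the yellow sieve so that the clove crumbs inside it fall in there, and finish still holding it in the gripper: level, right way up, over the middle of the sieve bowl, its lower edge about 10 cm above the bowl's rim and not touching it. Leave the sieve and the other things on the shelf where they are.

Things in the scene. Friction and masses are not known exactly. Their poses are not given: they have to be found in the camera images.
- cap: The jar's round ribbed aluminium cap, 52 mm in diameter, 34 mm tall, 60 g (42 to 90), loose. Origin at the centre of its lower edge, z up, x along the thin ridge (3 mm high) across its top. It rests on the jar's collar with 1 to 2 mm of play, locked at the start; its x axis then lies along the jar's x axis within 3 degrees. It stays where it is left and may be re-gripped.
- cap_top (a point): Centre of the cap's flat top, 34 mm above its lower edge. One way the cap turns only 5 to 17 degrees, to a hidden stop; the other way it turns with slight friction, lifts straight up once turned 60 to 120 degrees from its start (90 is best) and stops near 120. The free way (seen from above, either) changes each time and cannot be seen.
- jar: Round glass clove jar with a steel collar, fixed to the shelf in a steel clip. Origin at the centre of its underside on the shelf, z up. Body 72 mm in diameter up to 70 mm high, narrowing to the 52 mm collar, whose top (the cap's seat) is 100 mm above the origin; the neck inside the cap rises 24 mm above that.
- sieve: Yellow plastic sieve, a loose 90 g bowl: rim 112 mm in diameter, 45 mm high, with a flat handle 18 mm wide that reaches to 158 mm from the bowl's axis along its x axis. Origin at the centre of the bowl's underside on the shelf, z up.
- dabba: Bystander: closed round steel masala dabba, 164 mm in diameter, 76 mm high to the top of its knob, loose. Origin at the centre of its underside.
- tongs: Bystander: steel tongs lying flat, about 260 mm long along their x axis, 50 mm wide, 10 mm high, loose. Origin near their middle on the shelf.
- box: Bystander: compact closed wooden box 134 x 94 mm, 65 mm high, loose. Origin at the centre of its underside. The sky-blue shelf's top, on which everything stands, is 50 mm above the work surface.
Things that resemble listed ones, but are neither listed nor needed, are in the scene too. Leave any green, orange or pink look-alike of the cap alone.

How it is judged:
By the outcome, as a careful person would: the job done as asked, in the order asked, and still so for the second after the job is handed in, while the arm keeps its last pose, push and grip.
It also fails if it takes over 54 s, if anything falls off the work surface, if the arm or the gripper's body presses on something with over 40 N, if the wrist force passes 120 N, or if a joint passes its speed limit or range.

## Working session

There is one attempt and no reset: what is moved stays moved. The work goes in short steps, Python scripts to look and compute and a shell command to move; the robot and the scene stay as the last step left them, time stands still between calls to the robot, and variables do not carry over. Pictures are saved under pics/ and viewed, about 8 in all and at most 12, crops included, and the job is handed in when it is done.

```bash
mkdir -p pics
cat > h.py <<'E'
import numpy as np, cv2
from rig import bot, viewer, models
from scipy.spatial.transform import Rotation as Ro
def ray(p,px):
    K,R,t=map(np.array,(p["K"],p["R"],p["t"])); d=R.T@np.linalg.inv(K)@np.array([px[0],px[1],1.]); return -R.T@t.ravel(), d/np.linalg.norm(d)
def atz(p,px,z):
    c,d=ray(p,px); return c+d*(z-c[2])/d[2]
def tri(a,pa,b,pb):
    c1,d1=ray(a,pa);c2,d2=ray(b,pb)
    s=np.linalg.lstsq(np.c_[d1,-d2],c2-c1,rcond=None)[0]; x,y=c1+s[0]*d1,c2+s[1]*d2
    return (x+y)/2,np.linalg.norm(x-y)
def proj(p,X):
    K,R,t=map(np.array,(p["K"],p["R"],p["t"])); c=K@(R@np.array(X)+t.ravel()); return c[:2]/c[2]
E
python3 - <<'E'
from h import *
np.set_printoptions(precision=4,suppress=True)
P={n:viewer.read_camera(n) for n in("top","side")}
for n,p in P.items():
    cv2.imwrite(f"pics/{n}0.png",p["img"]); print(n,"cam",ray(p,(320,240)))
    for t in("cap","cap_top","jar","sieve","dabba","tongs","box"):
        for m in models.mark_of(p,t)[:4]: print(t,np.round(m["position"],1),round(m["score"],2), atz(p,m["position"],{"cap":.15,"cap_top":.184}.get(t,.05)))
s=bot.sense(); print(s)
E
```

```text
top cam (array([0.2852, 0.0013, 1.733 ]), array([ 0.0844, -0.0067, -0.9964]))
cap [414.7 321.9] 0.82 [ 0.2141 -0.2568  0.15  ]
cap [376.1 287.5] 0.65 [ 0.2998 -0.1566  0.15  ]
cap [465.3 282.7] 0.65 [ 0.3174 -0.3862  0.15  ]
cap [384.9 181.8] 0.64 [ 0.5758 -0.1756  0.15  ]
cap_top [385.6 181.4] 0.85 [ 0.5707 -0.1736  0.184 ]
cap_top [411.5 326. ] 0.76 [ 0.2053 -0.2433  0.184 ]
cap_top [467.1 286.6] 0.68 [ 0.307  -0.3824  0.184 ]
cap_top [378.2 284.8] 0.66 [ 0.3064 -0.1584  0.184 ]
jar [383.1 188.1] 0.74 [ 0.5764 -0.182   0.05  ]
dabba [174.4 211. ] 0.63 [0.4991 0.3951 0.05  ]
tongs [429.  201.3] 0.71 [ 0.5423 -0.3096  0.05  ]
box [473.  204.7] 0.78 [ 0.5355 -0.4315  0.05  ]
side cam (array([ 0.2616, -0.8267,  0.995 ]), array([ 0.1329,  0.6914, -0.7101]))
cap [395.6 282.3] 0.87 [ 0.5752 -0.1829  0.15  ]
cap [255.4 376.3] 0.87 [ 0.2131 -0.3703  0.15  ]
cap [306.6 376.8] 0.72 [ 0.3175 -0.3909  0.15  ]
cap [312.6 423. ] 0.64 [ 0.3128 -0.4876  0.15  ]
cap_top [397.5 272.9] 0.89 [ 0.576  -0.1817  0.184 ]
cap_top [253.1 367.2] 0.89 [ 0.2123 -0.3678  0.184 ]
cap_top [290.7 320.4] 0.88 [ 0.30
[... 267 characters left out ...]

dabba [354.5 221.3] 0.4 [0.5607 0.1546 0.05  ]
tongs [394.9 350. ] 0.71 [ 0.5463 -0.3093  0.05  ]
tongs [353.4 221.3] 0.31 [0.5573 0.1552 0.05  ]
box [408.7 400.6] 0.67 [ 0.5378 -0.4373  0.05  ]
{'time_s': 0.8, 'joints': array([-1.3412,  0.3332,  0.0399,  1.4654, -0.0134,  1.3433, -0.0585]), 'joint_vel': array([-0.    , -0.0001, -0.0005,  0.001 ,  0.002 , -0.001 , -0.0008]), 'effort': array([  0.0004, -65.6067,   1.3332, -40.4041,  -0.0598,   0.0351,
         0.    ]), 'position': array([0.2099, 0.6152, 0.2226]), 'orientation': array([0.1637, 0.9865, 0.    , 0.    ]), 'force': array([-0.7963, -1.1581, -0.0907]), 'ft_torque': array([ 0.0347, -0.0086,  0.0126]), 'opening': 1.0034373170144286}
```

View pics/top0.png

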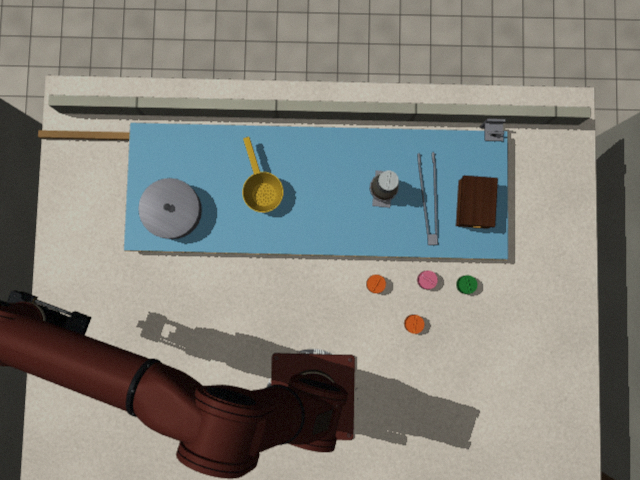

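View pics/side0.png

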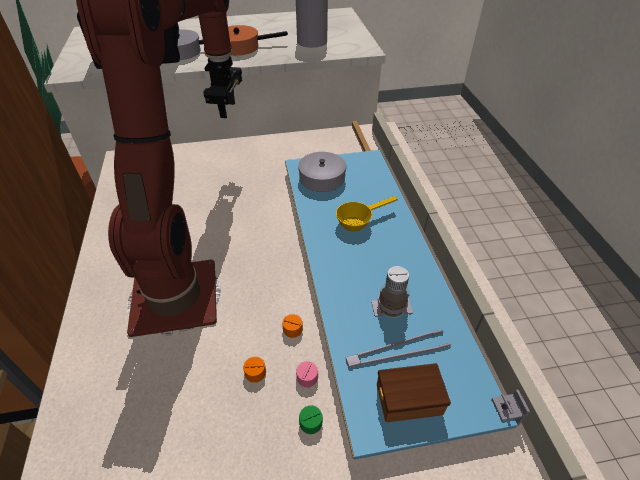

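Run:
```python
from h import *
np.set_printoptions(precision=4,suppress=True)
P={n:viewer.read_camera(n) for n in("top","side")}
t,s=P["top"],P["side"]
print("captop tri",tri(t,(385.6,181.4),s,(397.5,272.9)))
print("box/tongs/dabba tri ok at shelf z")
im=np.hstack([cv2.resize(t["img"][130:250,325:445],(400,400),interpolation=2),cv2.resize(s["img"][230:350,340:460],(400,400),interpolation=2)])
cv2.imwrite("pics/crop1.png",im)
# sieve: yellow segmentation
for n,p in P.items():
    h=cv2.cvtColor(p["img"],cv2.COLOR_BGR2HSV); m=cv2.inRange(h,(22,110,90),(34,255,255))
    k,l,st,c=cv2.connectedComponentsWithStats(m)
    for i in range(1,k):
        if st[i,4]>60: print(n,st[i],c[i])
    for q in ("sieve","jar"):
        for r in models.spot_in(p,q)[:3]: print(n,q,np.round(r["bbox"]),round(r["score"],2))
```

```text
captop tri (array([ 0.5755, -0.1753,  0.1762]), np.float64(0.00680365495457117))
box/tongs/dabba tri ok at shelf z
top [244 137  18  50 249] [251.2048 157.2811]
top [243 172  40  41 852] [267.4671 193.3439]
top jar [370. 171.  27.  39.] 0.87
side [336 196  61  34 876] [358.0925 212.4943]
side sieve [334. 195.  65.  36.] 0.74
side sieve [376. 361.  77.  62.] 0.69
side jar [373. 285.  40.  28.] 0.67
```

Top view: jar with the aluminium cap at (388,180), sieve bowl at (263,193) with its handle pointing up, dabba (170,208), tongs (430,200) and box (477,202). The orange (376,284), (414,324), pink (428,280) and green (467,285) look-alikes lie on the table and are to be left alone. The target is the silver cap on the jar; the crop should confirm it.

View pics/crop1.png

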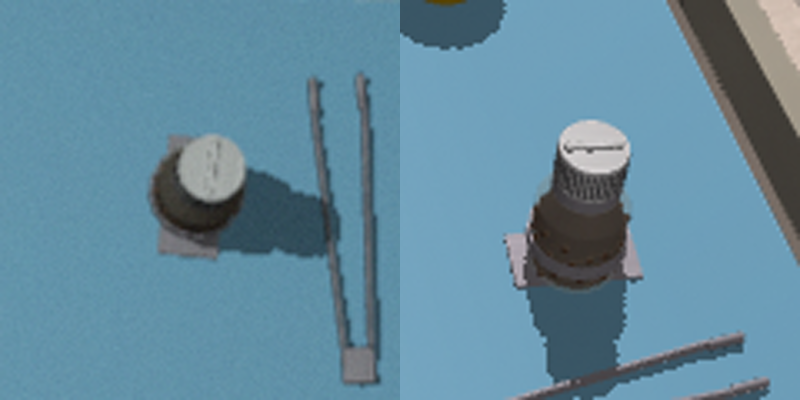

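Run:
```python
from h import *
from scipy.optimize import minimize
np.set_printoptions(precision=4,suppress=True)
P={n:viewer.read_camera(n) for n in("top","side")}
# cap silhouette fit: bright low-sat pixels in top & side, compare with projected cylinder hull
def hull(p,x,y,z0,h,r,r2=None):
    a=np.linspace(0,2*np.pi,60); pts=[proj(p,(x+rr*np.cos(t),y+rr*np.sin(t),z)) for t in a for z,rr in ((z0,r2 or r),(z0+h,r))]
    return cv2.convexHull(np.array(pts,np.float32))[:,0]
obs={}
for n,p in P.items():
    for q in models.cut_out(p,"cap")[:6]:
        b=q["bbox"]; print(n,"cap",np.round(b,1),round(q["score"],2))
        if abs(b[0]+b[2]/2-(388 if n=="top" else 397))<12 and abs(b[1]+b[3]/2-(180 if n=="top" else 280))<14: obs[n]=q["region"]
def bb(h): return np.r_[h.min(0),h.max(0)]
def cost(v):
    c=0
    for n,r in obs.items():
        ys,xs=np.nonzero(r); o=np.r_[xs.min()-.0,ys.min()-.0,xs.max()+1.,ys.max()+1.]-.5
        c+=((bb(hull(P[n],v[0],v[1],.15,.034,.026))-o)**2).sum()
    return c
if obs:
    r=minimize(cost,[.575,-.178],method="Nelder-Mead"); print("cap",obs.keys(),r.x,r.fun)
# sieve: top bowl rim circle at z=.095
p=P["top"]
h=cv2.cvtColor(p["img"],cv2.COLOR_BGR2HSV); m=cv2.inRange(h,(18,110,50),(36,255,255)); m[:172]=0
m[:, :200]=0;m[:,330:]=0
c=max(cv2.findContours(m,0,1)[0],key=cv2.contourArea); (cx,cy),rr=cv2.minEnclosingCircle(c); e=cv2.fitEllipse(cv2.convexHull(c)); print(cx,cy,rr,e)
for q in ((cx,cy),e[0]): print("sieve",atz(p,q,.095))
print("pred rim px dia", np.linalg.norm(proj(p,(.55,.094,.095))-proj(p,(.55,.206,.095))))
p=P["side"]; h=cv2.cvtColor(p["img"],cv2.COLOR_BGR2HSV); m=cv2.inRange(h,(18,110,50),(36,255,255))
m[:190]=0;m[240:]=0;m[:,:325]=0;m[:,405:]=0
x0=np.nonzero(m)[1].min(); y1=np.nonzero(m)[0].max(); print("side left/bottom",x0,y1)
for g in ((.545,.15),(.55,.15),(.555,.155)): print(g,bb(hull(p,*g,.05,.045,.056,.04)),bb(hull(P["top"],*g,.095,.001,.056)))
```

```text
top cap [365.3 277.5  22.5  14.6] 0.77
top cap [457.8 274.4  19.2  20.4] 0.77
top cap [375.2 171.4  22.   24.1] 0.61
top cap [404.  315.   19.2  17.9] 0.56
top cap [418.4 154.9  17.5  92.5] 0.32
side cap [241.6 357.6  24.9  24.8] 0.81
side cap [298.8 405.7  27.2  27.7] 0.75
side cap [280.6 312.2  21.5  25.1] 0.67
side cap [386.5 266.5  23.1  24.5] 0.58
side cap [295.1 361.7  24.9  22.9] 0.58
side cap [344.9 330.3 103.4  37.5] 0.34
cap dict_keys(['top', 'side']) [ 0.5758 -0.1799] 1.71987792593427
261.96551513671875 191.2586212158203 20.841020584106445 ((262.5689392089844, 191.48890686035156), (40.04439163208008, 40.66755294799805), 163.13880920410156)
sieve [0.5525 0.15   0.095 ]
sieve [0.5519 0.1484 0.095 ]
pred rim px dia 41.41670028754279
side left/bottom 336 230
(0.545, 0.15) [332.4477 200.3131 369.0598 231.794 ] [241.1386 173.494  282.5897 214.5866]
(0.55, 0.15) [334.0457 200.1194 370.647  231.5816] [241.1997 171.6723 282.6402 212.7451]
(0.555, 0.155) [335.2972 198.9207 371.7946 230.2599] [239.4121 169.8104 280.8425 210.8626]
```

The enlarged crop confirms it: the silver ribbed cap sits on the jar's collar, with its ridge nearly along world x. My estimate is cap axis (0.576, -0.180), sieve bowl (0.551, 0.149). I now move toward the cap in two legs.

```bash
python3 -m handwheel '[[0,0,0.516,-0.957,-0.716,-0.125,1],[0,0,0.516,-0.957,-0.716,-0.125,1],[0,0,0.516,-0.957,-0.716,-0.125,1],[0,0,0.516,-0.957,-0.716,-0.125,1],[0,0,0.516,-0.957,-0.716,-0.125,1],[0,0,0.516,-0.957,-0.716,-0.125,1],[0,0,0.516,-0.957,-0.716,-0.125,1],[0,0,0.516,-0.957,-0.716,-0.125,1]]'
cat > to.py <<'E'
import sys
from h import *
np.set_printoptions(precision=4,suppress=True)
# usage: x y z yaw_of_tool_y(deg)
s=bot.sense(); R=Ro.from_quat(s["orientation"]); x,y,z,a=map(float,sys.argv[1:5])
d=R.inv().apply(np.array([x,y,z])-s["position"]); yv=np.array([np.cos(np.radians(a)),np.sin(np.radians(a)),0])
T=Ro.from_matrix(np.c_[np.cross(yv,[0,0,-1]),yv,[0,0,-1]])
print("turn",(R.inv()*T).as_rotvec()/(np.pi/2),"shift",d/.4,"t",s["time_s"],"pos",s["position"],"yaw y",np.degrees(np.arctan2(*R.as_matrix()[1::-1,1])),"j",s["joints"],"F",s["force"],s["ft_torque"],s["opening"])
E
python3 to.py 0.576 -0.180 0.24 -17.4
```

```text
time_s: 2.3
position: [0.4812, 0.2176, 0.2733]
orientation: [0.54, 0.841, 0.0, 0.0]
force: [0.1, 1.0, 0.3]
opening: 1.001
turn [ 0.0007 -0.0003  0.4663] shift [-1.0025 -0.1978  0.083 ] t 2.3 pos [0.4812 0.2176 0.2733] yaw y 24.56892237339441 j [-0.9331  0.0504  0.445   1.7029 -0.0221  1.3921 -0.0559] F [0.1483 1.0019 0.3382] [ 0.0028 -0.0092  0.0461] 1.000952591470479
```

```bash
python3 -m handwheel '[[0,0,0.466,-1,-0.198,0.083,1],[0,0,0.466,-1,-0.198,0.083,1],[0,0,0.466,-1,-0.198,0.083,1],[0,0,0.466,-1,-0.198,0.083,1],[0,0,0.466,-1,-0.198,0.083,1],[0,0,0.466,-1,-0.198,0.083,1],[0,0,0.466,-1,-0.198,0.083,1],[0,0,0.466,-1,-0.198,0.083,1]]'
python3 to.py 0.576 -0.180 0.156 -17.4
python3 - <<'E'
from h import *
P={n:viewer.read_camera(n) for n in("top","side")}
im=np.hstack([cv2.resize(P["top"]["img"][130:250,325:445],(400,400),interpolation=2),cv2.resize(P["side"]["img"][200:320,340:460],(400,400),interpolation=2)])
cv2.imwrite("pics/crop2.png",im)
E
```

```text
time_s: 3.3
position: [0.5744, -0.1795, 0.2391]
orientation: [0.807, 0.591, -0.001, 0.001]
force: [-0.7, 0.3, -0.3]
opening: 1.0
turn [-0.0001  0.0012 -0.0013] shift [0.0004 0.0041 0.2078] t 3.3 pos [ 0.5744 -0.1795  0.2391] yaw y -17.513831697582514 j [-0.4251  0.2807  0.8046  1.5959 -0.2039  1.3529  0.0985] F [-0.6771  0.2765 -0.3297] [-0.1367  0.0804  0.0081] 1.0002722989964237
```

View pics/crop2.png

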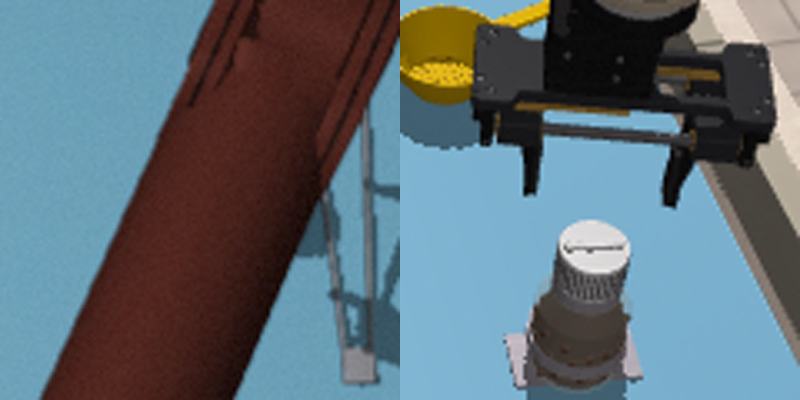

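The side crop shows the open jaws straddling the cap (cap top at about (594,245) in the crop). I descend, then close.

```bash
python3 -m handwheel '[[0,0,0,0,0.004,0.1,1],[0,0,0,0,0.004,0.19,1],[0,0,0,0,0.004,0.207,1],[0,0,0,0,0.004,0.207,1],[0,0,0,0,0.004,0.207,-1],[0,0,0,0,0.004,0.207,-1],[0,0,0,0,0.004,0.207,-1],[0,0,0,0,0.004,0.207,-1]]'
python3 -m handwheel '[[0,0,0,0,0,0,-1],[0,0,0,0,0,0,-1],[0,0,0,0,0,0,-1],[0,0,0,0,0,0,-1]]'
python3 to.py 0.576 -0.180 0.156 -17.4
```

```text
time_s: 4.4
position: [0.5768, -0.1766, 0.1569]
orientation: [0.805, 0.593, 0.0, 0.0]
force: [5.9, -1.0, 0.6]
opening: 0.632
time_s: 4.9
position: [0.5778, -0.1768, 0.1572]
orientation: [0.805, 0.593, 0.001, 0.001]
force: [4.8, -1.7, 0.0]
opening: 0.587
turn [0.0018 0.     0.002 ] shift [-0.0089 -0.0019  0.003 ] t 4.9 pos [ 0.5778 -0.1768  0.1572] yaw y -17.216824843789098 j [-0.4018  0.3471  0.7776  1.6993 -0.2591  1.1988  0.14  ] F [ 4.8135 -1.6804  0.0372] [-0.49   -1.1661  0.0191] 0.586973615201842
```

Gripped: the opening of 51 mm matches the cap. Now I try one direction in small steps, watching the torque.

```bash
for i in 1; do python3 -m handwheel '[[0,0,0.03,-0.003,0,0,-1],[0,0,0.06,-0.003,0,0,-1],[0,0,0.06,-0.003,0,0,-1]]' >/dev/null; done; python3 to.py 0.576 -0.180 0.156 -17.4
python3 -m handwheel '[[0,0,0.03,0,0,0,-1],[0,0,0.06,0,0,0,-1],[0,0,0.06,0,0,0,-1]]' >/dev/null; python3 to.py 0.576 -0.180 0.156 -17.4
python3 -m handwheel '[[0,0,0.03,0,0,0,-1],[0,0,0.06,0,0,0,-1],[0,0,0.06,0,0,0,-1]]' >/dev/null; python3 to.py 0.576 -0.180 0.156 -17.4
```

```text
turn [ 0.0022 -0.0008 -0.0576] shift [-0.0093 -0.002   0.0033] t 5.275 pos [ 0.5782 -0.1769  0.1573] yaw y -22.584458076910437 j [-0.4142  0.3517  0.7955  1.6994 -0.2685  1.1998  0.0542] F [7.763  0.8392 0.8461] [ 0.0155 -1.6244  0.0015] 0.5973617903003517
turn [ 0.0029 -0.0008 -0.1176] shift [-0.0095 -0.0024  0.0036] t 5.65 pos [ 0.5786 -0.1771  0.1575] yaw y -27.982089920246583 j [-0.4276  0.3566  0.8142  1.6995 -0.2769  1.2003 -0.0329] F [ 9.2325 -0.3695 -1.1359] [-0.1018 -2.0322  0.0996] 0.5852300865159421
turn [ 0.0034 -0.0009 -0.1776] shift [-0.0097 -0.0026  0.004 ] t 6.025 pos [ 0.579  -0.1773  0.1576] yaw y -33.382226173181465 j [-0.441   0.3617  0.8331  1.6998 -0.2856  1.2012 -0.1197] F [10.595  -1.1136 -0.9922] [-0.2948 -2.2381  0.1331] 0.5916042735451732
```

```bash
python3 -m handwheel '[[0,0,0.03,0.003,0.004,0,-1],[0,0,0.06,0.003,0.004,0,-1],[0,0,0.06,0.003,0.004,0,-1]]' >/dev/null; python3 to.py 0.576 -0.180 0.156 -17.4
python3 -m handwheel '[[0,0,0.03,0,0.00,0,-1],[0,0,0.06,0,0,0,-1],[0,0,0.06,0,0,0,-1]]' >/dev/null; python3 to.py 0.576 -0.180 0.156 -17.4
python3 - <<'E'
from h import *
p=viewer.read_camera("side")
cv2.imwrite("pics/crop3.png",cv2.resize(p["img"][215:315,345:465],(720,600),interpolation=2))
E
```

```text
turn [ 0.0016 -0.0002 -0.2383] shift [-0.0098 -0.0029  0.0028] t 6.4 pos [ 0.5794 -0.1777  0.1571] yaw y -38.842567526311235 j [-0.4521  0.3715  0.8517  1.6969 -0.2967  1.2061 -0.2056] F [ 5.4095 -2.0141  0.4571] [-0.4195 -1.0566  0.0505] 0.590244984463399
turn [ 0.0024 -0.0005 -0.2981] shift [-0.011  -0.0032  0.0034] t 6.775 pos [ 0.58   -0.1777  0.1574] yaw y -44.23069643476303 j [-0.4657  0.3772  0.8711  1.6968 -0.3065  1.2071 -0.2917] F [ 7.2371 -1.215   0.1525] [-0.5301 -1.5332  0.0813] 0.5938982864722527
```

View pics/crop3.png

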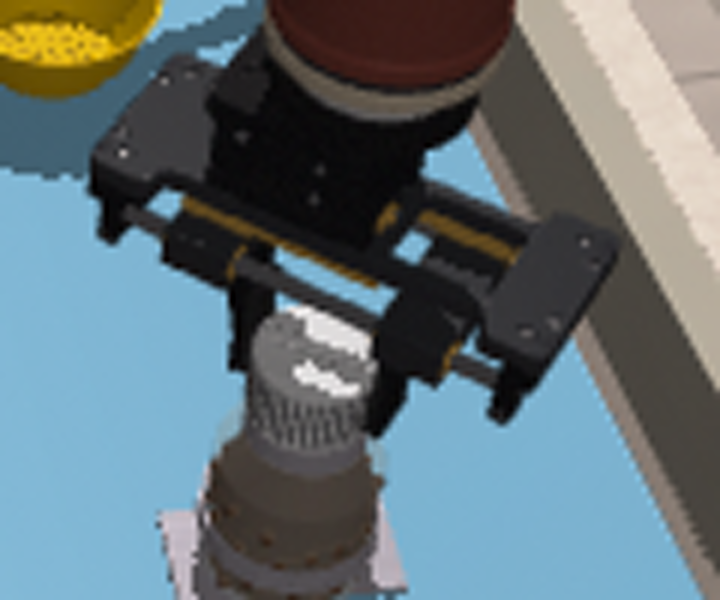

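The crop shows the cap between the fingers at about (315,370). It has turned 27 degrees clockwise with under 0.13 Nm, well past the 17 degree maximum of the stop, so clockwise looks like the free way. I continue to about 90 degrees.

```bash
python3 -m handwheel '[[0,0,0.05,0.002,0.002,0,-1],[0,0,0.1,0.002,0.002,0,-1],[0,0,0.15,0.002,0.002,0,-1],[0,0,0.2,0.002,0.002,0,-1],[0,0,0.25,0.002,0.002,0,-1],[0,0,0.3,0.002,0.002,0,-1],[0,0,0.35,0.002,0.002,0,-1],[0,0,0.35,0.002,0.002,0,-1]]' ; python3 to.py 0.576 -0.180 0.156 -107
python3 -m handwheel '[[0,0,0.06,0,0,0,-1],[0,0,0.12,0,0,0,-1],[0,0,0.18,0,0,0,-1],[0,0,0.24,0,0,0,-1],[0,0,0.3,0,0,0,-1],[0,0,0.36,0,0,0,-1],[0,0,0.36,0,0,0,-1]]' ; python3 to.py 0.576 -0.180 0.156 -107
```

```text
time_s: 7.82
position: [0.5814, -0.1798, 0.1578]
orientation: [0.992, 0.123, 0.002, 0.002]
force: [9.5, -8.8, -0.7]
opening: 0.593
turn [ 0.0026 -0.0033  0.3463] shift [-0.0133 -0.0027  0.0045] t 7.825 pos [ 0.5814 -0.1798  0.1578] yaw y -75.83294210410399 j [-0.5425  0.4224  0.9911  1.6965 -0.3718  1.2204 -0.7871] F [ 9.4674 -8.8453 -0.6644] [-1.7659 -1.8691  0.0698] 0.593145227077562
time_s: 8.7
position: [0.5814, -0.1823, 0.1585]
orientation: [0.987, -0.159, 0.004, 0.003]
force: [9.7, -14.3, 2.0]
opening: 0.593
turn [ 0.0035 -0.0053 -0.015 ] shift [-0.0147 -0.0012  0.0062] t 8.7 pos [ 0.5814 -0.1823  0.1585] yaw y -108.35285775973281 j [-0.6171  0.4848  1.1229  1.6985 -0.4552  1.2429 -1.2828] F [  9.6581 -14.2944   1.9759] [-3.2933 -2.0238  0.1142] 0.5929419843300026
```

Turned about 91 degrees with low torque. I relieve the side force, then lift gently.

```bash
python3 -m handwheel '[[0.0035,-0.005,0,0.007,0.0055,0,-1],[0.0035,-0.005,0,0.007,0.0055,0,-1]]' >/dev/null; python3 to.py 0.576 -0.180 0.156 -107
python3 -m handwheel '[[0,0,0,0,0,-0.01,-1],[0,0,0,0,0,-0.02,-1],[0,0,0,0,0,-0.02,-1]]' >/dev/null; python3 to.py 0.576 -0.180 0.156 -107
python3 - <<'E'
from h import *
p=viewer.read_camera("side")
cv2.imwrite("pics/crop4.png",cv2.resize(p["img"][205:315,345:465],(640,587),interpolation=2))
E
```

```text
turn [-0.0023  0.0037 -0.0134] shift [-0.0153 -0.0014  0.0031] t 8.95 pos [ 0.5816 -0.1824  0.1572] yaw y -108.21046698585857 j [-0.5947  0.4952  1.1099  1.686  -0.4661  1.2611 -1.2713] F [ 2.0466 -5.8488  2.6482] [-1.4136 -0.375   0.0701] 0.5869429071443452
turn [-0.0023  0.0039 -0.0131] shift [-0.0144 -0.0005  0.0221] t 9.325 pos [ 0.5815 -0.182   0.1648] yaw y -108.18323276150582 j [-0.5999  0.4881  1.116   1.6776 -0.4588  1.2741 -1.2764] F [ 2.7725 -6.032  -1.4858] [-1.4533 -0.5374  0.0117] 0.593072046557076
```

View pics/crop4.png

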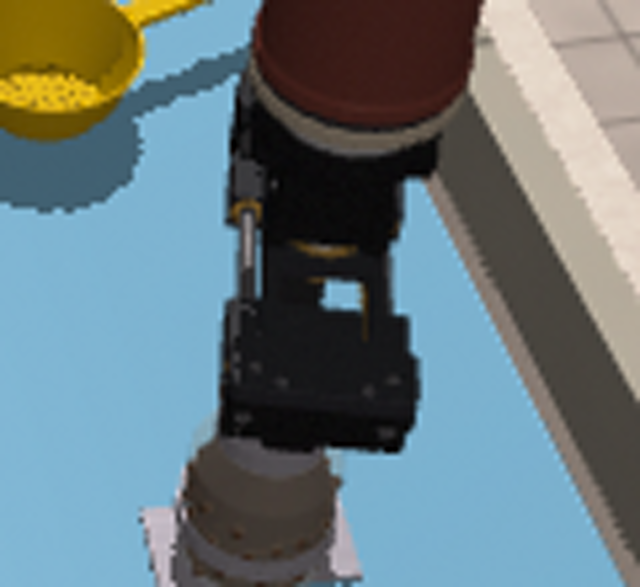

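Lifted 8 mm with only about 1.5 N of pull; the fingers hide the cap from the side camera. I lift further and check.

```bash
python3 -m handwheel '[[0,0,0,0,0,-0.03,-1],[0,0,0,0,0,-0.06,-1],[0,0,0,0,0,-0.09,-1],[0,0,0,0,0,-0.12,-1],[0,0,0,0,0,-0.15,-1],[0,0,0,0,0,-0.15,-1]]' >/dev/null; python3 to.py 0.551 0.149 0.225 -75
python3 - <<'E'
from h import *
p=viewer.read_camera("side")
cv2.imwrite("pics/crop5.png",cv2.resize(p["img"][195:315,345:465],(600,600),interpolation=2))
E
```

```text
turn [-0.0048  0.0029 -0.3679] shift [-0.3305 -0.7602  0.008 ] t 10.125 pos [ 0.5821 -0.1811  0.2256] yaw y -108.11092979240769 j [-0.6266  0.4414  1.1561  1.5983 -0.4142  1.3803 -1.3096] F [-0.7093 -0.6402 -0.0114] [-0.0238  0.1758 -0.003 ] 0.5924119154034123
```

View pics/crop5.png

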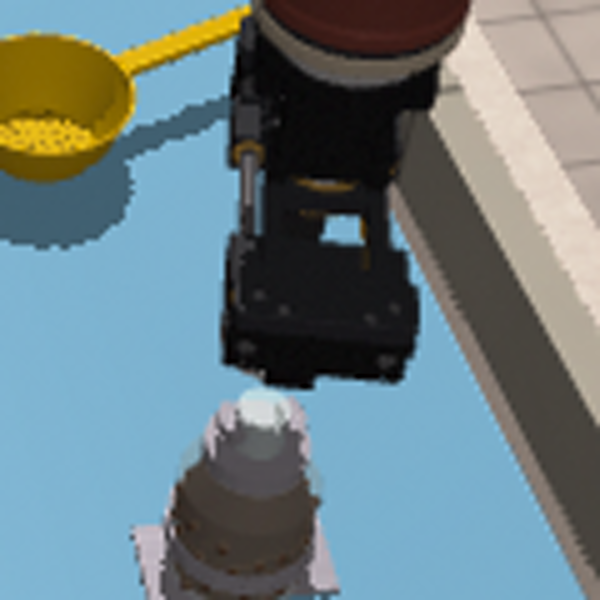

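The jar's glass neck is bare at (262,410) and the gripper still reads 51.5 mm, so the cap is off and held. I carry it to the sieve.

```bash
python3 -m handwheel '[[0,0,-0.02,-0.02,-0.045,0,-1],[0,0,-0.07,-0.06,-0.14,0,-1],[-0.002,0,-0.13,-0.12,-0.27,0,-1],[-0.003,0.001,-0.19,-0.175,-0.4,0,-1],[-0.004,0.002,-0.25,-0.23,-0.53,0.002,-1],[-0.005,0.003,-0.31,-0.28,-0.65,0.005,-1],[-0.005,0.003,-0.355,-0.32,-0.735,0.008,-1],[-0.005,0.003,-0.368,-0.33,-0.76,0.008,-1]]'
python3 -m handwheel '[[0,0,0,0,0,0.02,-1],[0,0,0,0,0,0.04,-1],[0,0,0,0,0,0.05,-1],[0,0,0,0,0,0.05,-1]]'
python3 to.py 0.551 0.149 0.2015 -75
python3 - <<'E'
from h import *
P={n:viewer.read_camera(n) for n in("top","side")}
a=P["side"]["img"][120:270,290:440]; b=P["top"]["img"][110:260,190:340]
cv2.imwrite("pics/crop6.png",np.hstack([cv2.resize(b,(400,400),interpolation=2),cv2.resize(a,(400,400),interpolation=2)]))
for n,p in P.items():
    for q in ("cap","cap_top","sieve"):
        for r in models.mark_of(p,q)[:6]: print(n,q,np.round(r["position"],1),round(r["score"],2))
p=P["side"]
for X in ((.551,.149,.195),(.551,.149,.229)): print(proj(p,X))
E
```

```text
time_s: 11.18
position: [0.5498, 0.1523, 0.2233]
orientation: [0.991, 0.133, -0.001, -0.0]
force: [-0.7, -0.4, -0.3]
opening: 0.591
time_s: 11.68
position: [0.5507, 0.148, 0.2037]
orientation: [0.992, 0.13, -0.001, 0.0]
force: [-0.1, 0.2, -0.4]
opening: 0.595
turn [ 0.0001  0.0013 -0.0011] shift [ 0.0014 -0.0021  0.0054] t 11.675 pos [0.5507 0.148  0.2037] yaw y -75.09721005028501 j [-1.2187  0.2886  1.0599  1.7269 -0.2616  1.2821 -1.4112] F [-0.0903  0.2397 -0.4163] [-0.0684  0.1277  0.0362] 0.5945921394245781
top cap [466.9 282.8] 0.77
top cap [411.6 321.2] 0.72
top cap [425.8 277.1] 0.62
top cap [376.5 285.6] 0.49
top cap_top [426.4 280.2] 0.78
top cap_top [413.4 324.8] 0.61
top cap_top [466.2 283. ] 0.6
top cap_top [376.3 285.1] 0.59
top sieve [263.9 194.7] 0.52
top sieve [175.3 209.1] 0.38
side cap [289.3 327.2] 0.88
side cap [256.5 374.4] 0.69
side cap [305.5 378.1] 0.64
side cap [309.8 422.5] 0.62
side cap [350.5 187.4] 0.45
side cap_top [305.7 368. ] 0.91
side cap_top [355.8 178.8] 0.74
side cap_top [307.9 413.4] 0.63
side cap_top [251.  364.5] 0.62
side cap_top [292.1 321.6] 0.6
side sieve [351.1 223.4] 0.72
[354.58449773 186.26426277]
[355.27232392 176.79431872]
```

View pics/crop6.png

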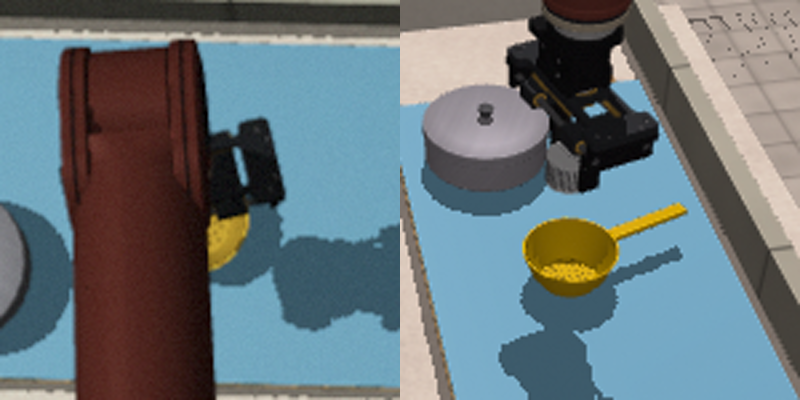

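Run:
```python
from h import *
p=viewer.read_camera("side")
a=np.linspace(0,2*np.pi,90)
def bb(dx,z0):
    # cap centre = TCP + dx*toolx
    s=bot.sense(); X=s["position"]+dx*Ro.from_quat(s["orientation"]).as_matrix()[:,0]
    h=np.array([proj(p,(X[0]+.026*np.cos(t),X[1]+.026*np.sin(t),z)) for t in a for z in(z0,z0+.034)]); return np.r_[h.min(0),h.max(0)]
for dx in(-.008,-.004,0,.004): print(dx,bb(dx,.198).round(1),bb(dx,.192).round(1))
im=p["img"]; g=im.max(2).astype(int)
sat=im.max(2).astype(int)-im.min(2)
for r in range(172,196): print(r," ".join(f"{g[r,c]:3d}{'b' if sat[r,c]>40 else '.'}" for c in range(338,370)))
```

```text
-0.008 [343.1 171.2 362.  191.9] [343.1 172.9 361.8 193.5]
-0.004 [344.4 170.8 363.2 191.5] [344.3 172.5 363.1 193.1]
0 [345.6 170.4 364.4 191.1] [345.5 172.1 364.3 192.8]
0.004 [346.8 170.1 365.7 190.7] [346.7 171.8 365.5 192.4]
172 158. 153. 149. 145. 140.  84.  70. 160b  55.  14.  19.  33.  17.  18.  17.  18.  17.  21.  21.  55.  35.  18.  18.  22.  21.  23.  23.  25.  23.  22.  26.  23.
173 155. 150. 146. 140.  85.  67.  68. 161b  56.  54. 109. 103.  58.  19.  16.  17.  18.  19.  56. 100b  68.  31.  17.  18.  21.  25.  23.  24.  24.  22.  21.  23.
174 152. 152. 113.  75.  68.  65.  58. 162b 103. 104. 106. 102. 108.  58.  18.  18.  18.  36.  97b  59.  46.  43.  14.  18.  20.  22.  22.  21.  20.  20.  22.  22.
175 143. 100.  73.  69.  66.  61.  65. 115. 104. 106. 105. 105.  94. 106.  58.  18.  18.  50.  85b  41.  45.  36.  10.  16.  22.  23.  23.  20.  23.  19.  17.  13.
176  79.  74.  70.  67.  62.  64.  65.  98. 105. 105. 105. 106. 105.  98. 103.  57.  17.  34.  90b  58.  40.  26.   8.  11.  18.  19.  18.  16.  13.  12.  10.  10.
177  73.  71.  68.  64.  67.  64.  60. 107. 105. 1
[... 2365 characters left out ...]
194b 194b 196b 199b 198b 198b 199b 199b 199b
192 107b 106b 107b 107b 111b 196b 199b 199b 200b 199b 198b 196b 166b 172b 147. 150. 145. 144. 138. 149b 195b 195b 195b 198b 199b 199b 199b 198b 199b 199b 198b 199b
193 106b 107b 107b 112b 197b 200b 199b 200b 200b 200b 200b 199b 198b 198b 197b 197b 198b 197b 196b 197b 199b 198b 198b 199b 199b 199b 199b 199b 199b 198b 199b 199b
194 107b 107b 111b 196b 200b 200b 200b 200b 199b 200b 200b 199b 199b 200b 200b 199b 198b 198b 199b 199b 198b 199b 199b 198b 198b 198b 198b 199b 198b 199b 199b 198b
195 107b 111b 196b 199b 200b 199b 200b 199b 199b 200b 199b 200b 200b 199b 199b 199b 199b 198b 198b 199b 199b 198b 199b 199b 198b 198b 199b 199b 198b 199b 198b 198b
```

Side camera: the cap's left edge (about 344) and lower edge (about 192) put its axis about 4 mm off the TCP along -tool x, with its lower edge at z ≈ 0.197. I make a small correction, settle and verify.

```bash
python3 -m handwheel '[[0,0.001,0,0.005,0,0.002,-1],[0,0.001,0,0.01,0,0.004,-1],[0,0.001,0,0.01,0,0.004,-1],[0,0.001,0,0.01,0,0.004,-1],[0,0.001,0,0.01,0,0.004,-1],[0,0.001,0,0.01,0,0.004,-1],[0,0.001,0,0.01,0,0.004,-1],[0,0.001,0,0.01,0,0.004,-1]]'
python3 to.py 0.551 0.149 0.2015 -75
python3 - <<'E'
from h import *
p=viewer.read_camera("side"); h=cv2.cvtColor(p["img"],cv2.COLOR_BGR2HSV); m=cv2.inRange(h,(22,110,90),(34,255,255))
k,l,st,c=cv2.connectedComponentsWithStats(m)
for i in range(1,k):
    if st[i,4]>60: print(st[i],c[i])
cv2.imwrite("pics/final.png",cv2.resize(p["img"][150:250,310:430],(720,600),interpolation=2))
o=cv2.imread("pics/side0.png"); d=cv2.absdiff(o,p["img"])[320:470,340:460]; print("tongs/box changed px",(d.max(2)>40).sum())
E
```

```text
time_s: 13.12
position: [0.5546, 0.1501, 0.2025]
orientation: [0.991, 0.131, 0.0, -0.0]
force: [0.5, 0.6, -0.5]
opening: 0.592
turn [-0.0001 -0.0002 -0.    ] shift [-0.0095  0.0003  0.0025] t 13.125 pos [0.5546 0.1501 0.2025] yaw y -75.00063721801381 j [-1.2097  0.2997  1.0549  1.7201 -0.2716  1.2803 -1.404 ] F [ 0.4838  0.626  -0.4728] [-0.1021  0.1747  0.0107] 0.5922771005845127
[336 196  61  35 915] [357.84808743 213.13442623]
tongs/box changed px 1565
```

View pics/final.png

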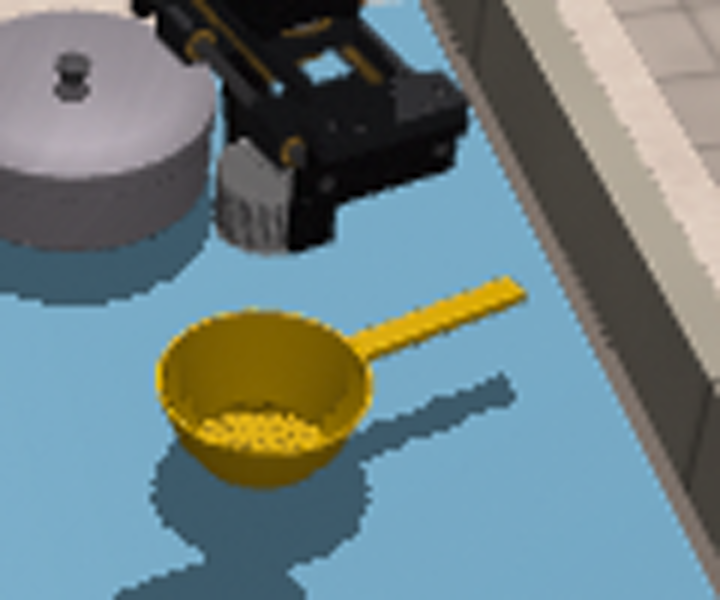

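The sieve is unmoved and the cap is centred over it. I check why the tongs/box region changed.

Run:
```python
from h import *
p=viewer.read_camera("side"); o=cv2.imread("pics/side0.png"); n=p["img"]
d=((cv2.absdiff(o,n).max(2)>40)*255).astype(np.uint8)
s=(slice(250,470),slice(340,540)); cv2.imwrite("pics/cmp.png",np.hstack([cv2.resize(o[s],(260,286)),cv2.resize(n[s],(260,286)),cv2.cvtColor(cv2.resize(d[s],(260,286)),8)]))
for q in("box","tongs","jar","dabba"):
    for r in models.mark_of(p,q)[:1]: print(q,np.round(r["position"],1))
```

```text
box [409.1 398.4]
tongs [400.  350.6]
jar [388.8 308.2]
dabba [320.  175.9]
```

View pics/cmp.png

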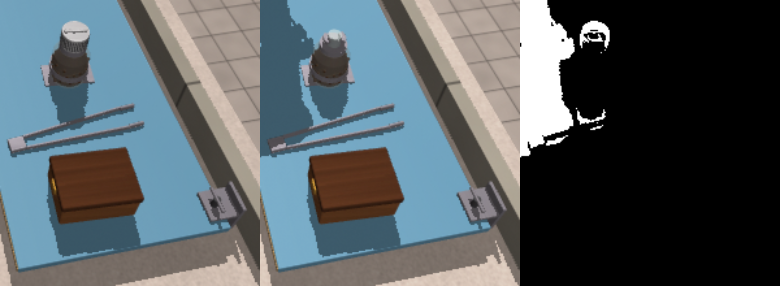

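The difference is only the arm's shadow and the missing cap; tongs and box have not moved. I hand in.

```bash
python3 -c "
from rig import bot
print(bot.job_done()); s=bot.sense(); print(s['time_s'],s['position'],s['opening'])"
```

```text
the job is handed in; nothing more can be done
None
the job is handed in; nothing more can be done
```

The cap is off the jar and held level over the sieve, and the job is handed in at about 13 s of the 54 s allowed. I gripped it on the jar and turned it clockwise seen from above. It went past 17° with under about 0.15 Nm, so that was the free way and I did not need to try the other. I turned it about 91° in all, lifted it straight off and carried it over.

- **Cap position:** the last checks put the cap's axis within about 2–4 mm of the bowl's centre. Its lower edge is at about z = 0.195–0.197 m, which is 10 cm above the rim. The gripper opening is 51.5 mm, so the cap is still held, and the wrist force was under 1 N at the end.
- **Other things:** the side view shows the sieve, tongs and box where they were; the only changes there were the arm's shadow and the missing cap. The dabba's marker agreed to about 1 px.
- **Disagreements:** my camera estimate of the cap and the arm position where side forces eased differed by about 5 mm. I corrected 4 mm of that over the sieve using the cap's visible edge.
- **Not seen:** I did not see the crumbs fall. The top view could not confirm centring because the arm hid the cap.

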